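# Feed one kiln prop from the tilting chute tube and clamp it in the dressing jig

### The arm

A 6-joint arm with a two-finger parallel gripper is mounted at the origin on a cart in front of the work surface, level with it; the furniture and walls round the work are solid. World frame = base frame: x ahead of the robot, y to its left, z up, the work surface at z = 0. Lengths are in mm, angles in rad, forces in N, time in s.
With the tool pointing down it reaches from about 425 to 1125 mm from the base axis. Payload 14.9 kg.
Tool frame: the origin (TCP) lies between the finger pads; the fingertips stand 25 mm ahead of it and the grasp point (between the pads) lies 6 mm ahead of it (env.tip_reach is the distance from the TCP to the fingertips, in mm); z points along the fingers, y is the line along which they close (so a half turn about z gives the same grasp; the last joint's range is limited). The gripper opens to 91 mm and grips with 3 to 60 N. Pads are 32 mm wide; open, the fingers measure 118 mm over their backs; the gripper's body (76 mm by 178 mm) begins 60 mm behind the grasp point.
Start: joints at [-1.373, 0.379, 1.734, -0, 1.028, -0.033], TCP at [160.124, -681.453, 209.632] pointing down, gripper open.
Joint ranges: [-2.77, 2.77], [-0.74, 2.19], [0, 2.66], [-1.06, 4.2], [0.31, 2.87], [-3.08, 3.08]. Speed limits (rad/s): [1.89, 1.89, 2.39, 3.14, 3.14, 3.14].

### API

Orientations are given as a unit quaternion [w, x, y, z].
In Python, from rig import get_state, viewer, job, env gives the robot as it stands.
- The arm moves only by the shell command python3 -m jog 'ROWS' [FORCE]. ROWS is a JSON object of lists of equal length, an entry for each row: "jaw": the closure, from 0 (fully open) to 1 (shut); "linear": the shift along the tool's x, y, z in m, a list of three; "twist": the turn about the tool's z in degrees. In form: {"jaw": [jaw, ...], "linear": [[dx, dy, dz], ...], "twist": [twist, ...]}. A call has exactly 10 rows; each row shifts and turns the commanded pose from where the row before left it, along the tool's axes as they then stand; what a row does not reach is not made up. A row lasts 1/8 s, in which the tool goes at most 62.5 mm and 10.7 degrees, less where a joint would pass 70% of its speed; a pose out of reach is approached as far as the arm can. A call is refused whole if a number of a shift passes 0.0625 or a number of a turn 10.7, either way. A call with a gripper value outside its range is refused whole. The fingers move at their own pace and stop on an object; FORCE is the grip in N (left out, the last holds). Time passes only in rows, so rows that do not move let the fingers close, or fill a call up. It gives the time, the measured TCP pose, the force, the opening and the grip force at its end, in the units of the state.
- get_state(): the state, without advancing time (a new reading comes with each control period).
- viewer.read_camera(name): name is "scene" or "top" or "wrist"; returns a dict with "frame" (480x640x3 uint8, red, green, blue), "K" (3x3 intrinsics, pixels), "R" (3x3) and "t" (3): a world point X has camera coordinates R X + t. Camera axes: x right, y down, z forward; pixel columns grow to the right and rows downward; lengths in mm; the calibration is good to about 2 mm. A picture is of the moment at which its call begins. There is no depth.
- job.sign_off(): hands the job in; it is judged then, once.
The state is a dict: "time": time; "joint_positions": joint angles; "qvel": joint speeds; "joint_torque": joint torques, N m; "tcp_pos": TCP position; "tcp_rot": TCP orientation; "force": force on the tool from outside, world axes, zero at the start; "wrist_torque": the same for the moment, N m; "finger_gap": finger opening in mm; "finger_force": force on a finger pad.
Only numpy, scipy, OpenCV 4.12 (cv2) and the standard library are available. Lean on these libraries where they do the work, as an engineer would, in place of code of your own. Each camera call takes 0.05 s, during which the arm holds its last target. There are 200 camera calls.

### The job

Tip the chute tube mouth-down until the first kiln prop has slid to the rim of the tongue, and stop there, so that it lies still on the tongue and does not come off. Then draw that prop out, lay it in the nest of the dressing jig, let go and push it home against the back stop; when it lies fully down, swing the clamp arm over and press it shut on the prop. Drop nothing, keep the second prop in the tube and leave the things standing around alone.

Things in the scene. Friction and masses are not known exactly. Their poses are not given: they have to be found in the camera images.
- prop_1_centre (a point): First kiln prop, nearest the mouth: buff fired square bar, 32x32 mm, 90 mm long, about 0.11 kg. Point at its centre; x along it, from its nose (towards the rim) to its tail, z up. At first inside the tube; when its nose is at the rim its tail is still under the tube's roof: draw it out along its own x by at least 40 mm before lifting.
- prop_2_centre (a point): Second kiln prop, the same shape, behind the first in the tube. Point at its centre, x along it.
- rim (a point): The rim: middle of the end of the tongue, on its upper face; turns with the tube. x along the tube from rim to tail, y across, z up when level. Square zinc tube, 42x48 mm outside, roof from x = 0.064 back; in front of it the flat bare tongue, 24 mm wide, its last 24 mm faced with grippy black rubber. Pivot at [0.132, 0, 0.021]. A prop in it has its centre at z = 0.016; its nose is at the rim when its centre is at x = 0.045.
- press_pad (a point): Middle of the top of the black ribbed pad (30 mm along the tube, 26 mm across) on the tube's roof near the mouth, 51 mm in front of the pivot and 30 mm above it; turns with the tube. Pressing it down with about 4 to 8 N tips the mouth down.
- tube (a joint): Tilt of the tube, rad: 0 level (as it starts), grows as the mouth goes down, at most 0.8. Stiff friction pivot: it stays where it is left. Tipped slowly, the props start to slide at about 0.25 to 0.38, run down in about half a second, and the rubber stops the first with its nose 0 to 20 mm past the rim; pressing gets lighter as they shift. Tipped some 0.12 or more beyond that it slides on and comes off.
- jig_seat (a point): Centre of the prop when it is home in the jig, 50 mm above the worktop. x along the nest towards the back stop (stop face at x = 0.045), y across, z up. The bed (28 mm wide, from x = -0.022) lies at z = -0.016; flared cheeks stand beside the prop from x = -0.008 back, 35 mm apart at the bed, 45 mm at their top (z = 0.004). In front of them the prop's end is free. Base 156x90 mm, 8 mm high.
- clamp_hinge (a point): Hinge of the clamp arm behind the back stop, 68 mm behind the seat and 32 mm above it; fixed on the jig, axes as the seat's.
- clamp_grip (a point): Point on the outer (upper when shut) face of the blue clamp arm, 84 mm from its hinge, just short of the rubber handle; turns with the arm: x towards the hinge, z out of the outer face. Flat arm 20 mm wide, 8 mm thick; round black handle, 19 mm thick, from 94 to 126 mm from the hinge, standing 5.5 mm proud of the outer face; its rubber pad presses on the prop 58 mm from the hinge.
- clamp (a joint): Angle of the clamp arm, rad: 0 when its pad lies on a seated prop, 1.57 upright, up to 1.95 leaning back. Stiff friction hinge (about 3 N at the handle): it stays where it is left and swings shut over the nest, towards the jig's open front.
- plaster_block: White plaster rubbing block, 45x90x30 mm, loose, near the jig. Leave alone. Origin under its centre.
- slip_jar: White jar with a blue lid, 65 mm wide, 92 mm high, loose. Leave alone. Origin under its centre.
- spray_bottle: Water sprayer with an orange head, 65x86 mm, 185 mm high, loose. Leave alone. Origin under its centre.
- water_bowl: Small white bowl, 68 mm wide, 34 mm high, loose. Leave alone. Origin under its centre.
Mind the look-alikes: they are no part of the job. What is shaped like the part that bears prop_1_centre but pink is not meant.

How it is judged (in metres and radians):
On the way, in this order (a step that is already met when the one before it is completed fails the run):
1. the first prop has slid until its nose is at the rim (from 5 mm short of it to 30 mm past it) and lies still on the tongue, not touched by the fingers (x of prop_1_centre in the frame of rim between 0.015 and 0.22 m and y of prop_1_centre in the frame of rim between -0.015 and 0.015 m and z of prop_1_centre in the frame of rim between -0.015 and 0.05 m and x of prop_1_centre in the frame of rim below 0.05 m and linear speed of prop_1 below 0.02 m/s and velocity of joint tube between -0.03 and 0.03 rad/s and contact force between the fingers and prop_1 below 0.2 N), for 0.3 s.
2. the prop lies fully down in the nest, home against the back stop and let go, while the clamp arm is still up (x of prop_1_centre in the frame of jig_seat between -0.004 and 0.004 m and y of prop_1_centre in the frame of jig_seat between -0.003 and 0.003 m and z of prop_1_centre in the frame of jig_seat between -0.003 and 0.003 m and angle between the x axis of prop_1_centre and the x axis of jig_seat, either way round below 0.08 rad and linear speed of prop_1 below 0.02 m/s and value of joint clamp above 0.9 rad and contact force between the fingers and prop_1 below 0.2 N), for 0.2 s.
At the end, for the whole second after the job is handed in: The first prop lies in the nest of the jig within 4 mm of home against the stop, within 3 mm sideways and in height and straight to 0.08 rad; the clamp arm is shut, its pad down on the prop (within 0.04 rad, some 2 mm at the pad); the second prop lies still in the tube (x of prop_1_centre in the frame of jig_seat between -0.004 and 0.004 m and y of prop_1_centre in the frame of jig_seat between -0.003 and 0.003 m and z of prop_1_centre in the frame of jig_seat between -0.003 and 0.003 m and angle between the x axis of prop_1_centre and the x axis of jig_seat, either way round below 0.08 rad and linear speed of each of prop_1, prop_2 below 0.02 m/s and value of joint clamp between -0.05 and 0.04 rad and x of prop_2_centre in the frame of rim between 0 and 0.22 m and y of prop_2_centre in the frame of rim between -0.015 and 0.015 m and z of prop_2_centre in the frame of rim between -0.015 and 0.05 m); the robot touches nothing.
It fails at once if a prop is dropped (its centre below 35 mm over the worktop) (height (world z) of any of prop_1_centre, prop_2_centre below 0.035 m).
It fails at once if the second prop leaves the tube (its centre passes the rim) (x of prop_2_centre in the frame of rim below -0.005 m or z of prop_2_centre in the frame of rim above 0.06 m).
It fails at once if the tube is tipped too far: the first prop slides off, more than 37 mm past the rim, without being held (x of prop_1_centre in the frame of rim between -0.03 and 0.008 m and y of prop_1_centre in the frame of rim between -0.02 and 0.02 m and z of prop_1_centre in the frame of rim between -0.03 and 0.03 m and contact force between the fingers and prop_1 below 0.2 N).
It fails at once if the first prop is handled with the fingers while it is still short of the rim (contact force between the fingers and prop_1 above 1 N and x of prop_1_centre in the frame of rim between 0.058 and 0.22 m and y of prop_1_centre in the frame of rim between -0.015 and 0.015 m and z of prop_1_centre in the frame of rim between -0.015 and 0.05 m).
It fails at once if a thing standing around is moved by more than 30 mm or knocked over (distance of any of plaster_block, slip_jar, spray_bottle, water_bowl from where it was at the start of the episode above 0.03 m or angle between any of slip_jar, spray_bottle, water_bowl's own z axis and vertical above 0.5 rad).
It also fails if it takes over 72 s, if anything falls off the work surface, if the arm or the gripper's body presses on something with over 40 N, if the wrist force passes 120 N, or if a joint passes its speed limit or range.

## Working session

There is one attempt and no reset: what is moved stays moved. The work goes in short steps, Python scripts to look and compute and a shell command to move; the robot and the scene stay as the last step left them, time stands still between calls to the robot, and variables do not carry over. Pictures are saved under pics/ and viewed, at most 10 in all, crops included, and the job is handed in when it is done.

```bash
ls; mkdir -p pics
cat > h.py <<'E'
import cv2,numpy as np,json
from rig import get_state,viewer,job,env
from scipy.spatial.transform import Rotation as Ro
def grab(n,f=None):
    c=viewer.read_camera(n); c={k:np.array(v) for k,v in c.items()}
    if f: cv2.imwrite(f'pics/{f}.png',c['frame'][:,:,::-1]); np.savez(f'pics/{f}.npz',**c)
    return c
def load(f): return dict(np.load(f'pics/{f}.npz'))
def ray(c,u,v):
    d=c['R'].T@np.linalg.solve(c['K'],[u,v,1.]); return -c['R'].T@c['t'],d/np.linalg.norm(d)
def onz(c,u,v,z):
    o,d=ray(c,u,v); return o+d*(z-o[2])/d[2]
def proj(c,X):
    p=c['K']@(c['R']@np.array(X,float)+c['t']); return p[:2]/p[2]
def tri(c1,p1,c2,p2):
    (a,d),(b,e)=ray(c1,*p1),ray(c2,*p2)
    s=np.linalg.lstsq(np.c_[d,-e],b-a,rcond=None)[0]; P,Q=a+s[0]*d,b+s[1]*e
    return (P+Q)/2,np.linalg.norm(P-Q)
def tool():
    s=get_state(); q=np.array(s['tcp_rot']); return np.array(s['tcp_pos']),Ro.from_quat(q[[1,2,3,0]]).as_matrix()
E
python3 - <<'E'
from h import *
a=grab('scene','s0');b=grab('top','t0')
p,R=tool();print(p,R.round(3),get_state())
for c in(a,b): print((-c['R'].T@c['t']).round(0),c['K'][0,0])
E
```

```text
pics
[ 160.05323707 -681.08699989  209.05032204] [[ 0.973  0.229 -0.   ]
 [ 0.229 -0.973  0.001]
 [ 0.    -0.001 -1.   ]] {'time': 0.1, 'joint_positions': array([-1.37329558e+00,  3.79365724e-01,  1.73471595e+00, -2.51547214e-06,
        1.02850686e+00, -3.32981622e-02]), 'qvel': array([-0.00047343, -0.00065347, -0.00155856, -0.00019546, -0.00186299,
        0.00020484]), 'joint_torque': array([ 4.65482492e-05, -7.65041971e+01, -4.35290909e+01,  6.52079238e-02,
        3.98504909e-02, -1.18070537e-05]), 'tcp_pos': array([ 160.05323707, -681.08699989,  209.05032204]), 'tcp_rot': array([-4.96174143e-04,  9.93348671e-01,  1.15144125e-01, -4.19089192e-05]), 'force': array([1.20469887, 0.41326717, 0.55959886]), 'wrist_torque': array([-0.05969972,  0.00729523,  0.0296402 ]), 'finger_force': 0.0, 'finger_gap': 91.14123426631049}
[173. 611. 725.] 457.93839377153523
[ 402.  149. 1127.] 540.9435836900466
```

View pics/s0.png

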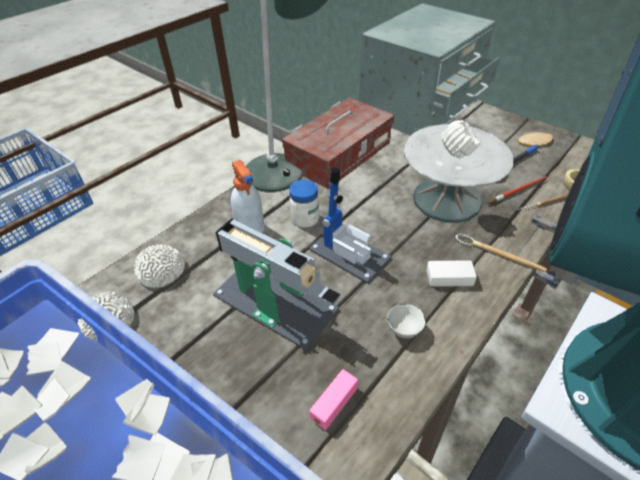

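View pics/t0.png

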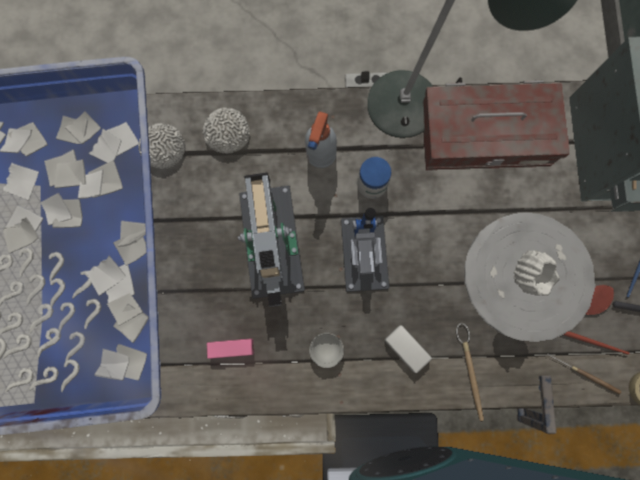

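The scene view shows the tube (250,240) to (335,295) with its mouth at lower right, the jig at (350,245) with its upright blue clamp arm, and the pink decoy at (333,400). In the top view the tube runs from (258,178) to (273,297), the jig is at (365,255) and the pink decoy at (230,348). I'll take one close crop of each.

Run:
```python
from h import *
a=load('s0');b=load('t0')
A=cv2.resize(a['frame'][155:355,205:405,::-1],(600,600),interpolation=cv2.INTER_CUBIC)
B=cv2.resize(b['frame'][165:315,230:400,::-1],(680,600),interpolation=cv2.INTER_CUBIC)
cv2.imwrite('pics/s0c.png',A);cv2.imwrite('pics/t0c.png',B)
print(b['R'].round(3))
for p in[(265,290),(367,250),(365,285)]: print(onz(b,*p,60))
```

```text
[[-0.025 -1.    -0.015]
 [-0.984  0.027 -0.177]
 [ 0.178  0.01  -0.984]]
[503.86287484 271.13470278  60.        ]
[578.37451116  66.57013979  60.        ]
[508.472898    73.36406778  60.        ]
```

View pics/s0c.png

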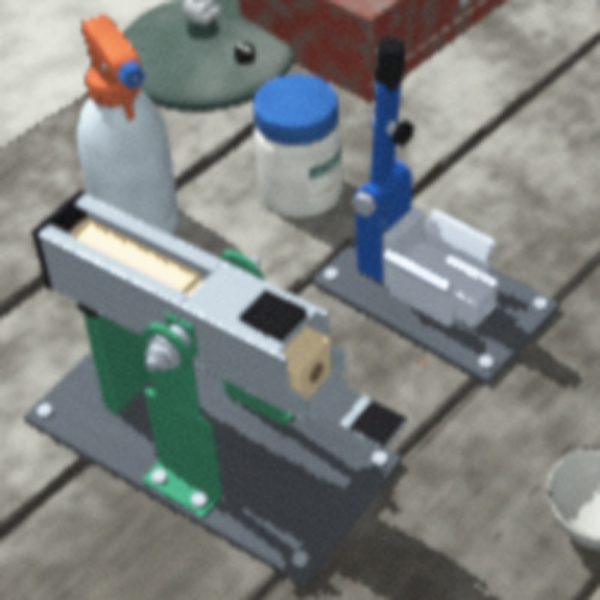

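View pics/t0c.png

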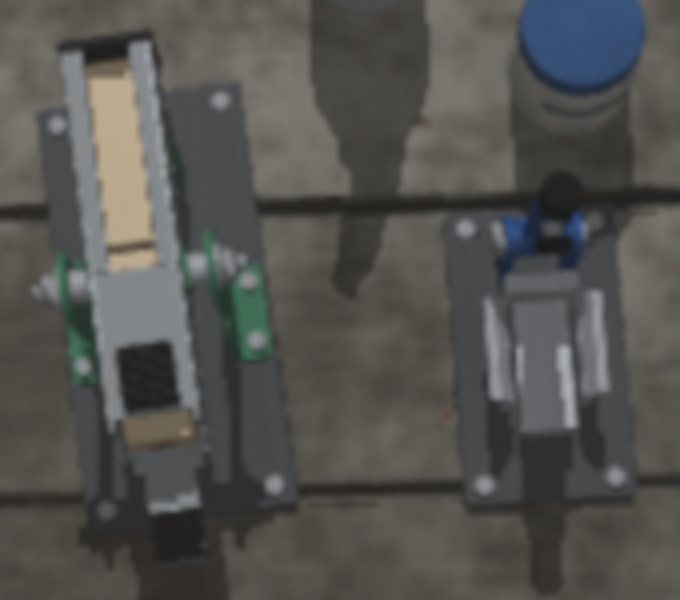

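Candidates for prop 1: the buff end face in the mouth, scene (308,275) / top (270,272), which is right. The buff bar behind in the roof slot, scene (253,242) / top (260,205), is prop 2. The pink bar, scene (333,400) / top (230,348), is the decoy. The crops confirm the buff prop in the mouth, the ribbed pad at scene (296,260) / top (267,259), and the rubber tongue end at scene (331,296) / top (274.5,299).

Run:
```python
from h import *
a=load('s0');b=load('t0')
S=lambda u,v:(205+u/3-1/3,155+v/3-1/3); T=lambda u,v:(230+u/4-.4,165+v/4-.4)
for n,s,t in[('pad',(273,315),(148,377)),('rubber',(378,424),(178,535)),('tailL',(40,232),(62,50)),('tailR',(82,197),(150,40)),
 ('handle top',(391,45),(562,185)),
 ('cheekLfront',(445,285),(498,398)),('cheekRfront',(490,243),(596,392))]:
    P,e=tri(a,S(*s),b,T(*t));print(n,P.round(1),e.round(1))
print('jig base');
for p in[(447,212),(610,207),(468,505),(634,497)]: print(onz(b,*T(*p),8).round(1))
print('bolts')
for p in[(466,228),(596,222),(484,485),(615,476)]: print(onz(b,*T(*p),10).round(1))
print('bed front z34',[onz(b,*T(*p),34).round(1) for p in[(523,432),(575,430)]])
print('stop front/back top')
for p in[(510,292),(577,289),(512,270),(572,268)]: print(onz(b,*T(*p),58).round(1))
print('tube base bolts',[onz(b,*T(*p),10).round(1) for p in[(57,125),(220,100),(107,510),(275,485)]])
```

```text
pad [550.7 256.4 161.3] 0.6
rubber [482.7 248.2 111.3] 0.4
tailL [705.5 295.1 159.1] 1.0
tailR [711.6 255.5 155.1] 2.1
handle top [622.5  69.  205.4] 2.5
cheekLfront [552.5  93.3  52.1] 1.6
cheekRfront [552.9  43.9  54.3] 0.5
jig base
[658. 114.   8.]
[658.3  27.7   8. ]
[502.6 108.1   8. ]
[504.4  22.3   8. ]
bolts
[648.6 104.3  10. ]
[649.9  35.6  10. ]
[512.5  99.6  10. ]
[515.3  31.8  10. ]
bed front z34 [array([536.5,  79.9,  34. ]), array([536.8,  53.5,  34. ])]
stop front/back top
[604.5  85.3  58. ]
[605.1  51.6  58. ]
[615.7  83.8  58. ]
[615.9  53.6  58. ]
tube base bolts [array([711.1, 320.6,  10. ]), array([722.4, 233.3,  10. ]), array([504.8, 294.8,  10. ]), array([515.4, 207.7,  10. ])]
```

```bash
python3 -m jog '{"jaw":[1,1,1,1,1,1,1,1,1,1],"linear":[[0,0,-0.02],[0.037,-0.038,-0.008],[0.037,-0.038,-0.008],[0.037,-0.038,-0.008],[0.037,-0.038,-0.008],[0.037,-0.038,-0.008],[0.037,-0.038,-0.008],[0.037,-0.038,-0.008],[0.037,-0.038,-0.008],[0.037,-0.038,0]],"twist":[6.2,0,0,0,0,0,0,0,0,0]}' 20
python3 -m jog '{"jaw":[1,1,1,1,1,1,1,1,1,1],"linear":[[0.015,-0.053,0],[0.015,-0.053,0],[0.015,-0.053,0],[0.015,-0.053,0],[0.015,-0.053,0],[0.015,-0.053,0],[0.015,-0.053,0],[0.015,-0.053,0],[0.015,-0.053,0],[0.015,-0.053,0]],"twist":[0,0,0,0,0,0,0,0,0,0]}'
python3 -c "
from h import *
p,R=tool();print(p,R.round(3))"
```

```text
time: 1.35
tcp_pos: [449.8, -299.9, 294.2]
tcp_rot: [0.0, 0.998, 0.061, 0.0]
force: [-0.3, -0.4, -0.2]
finger_gap: 0.3
finger_force: 0.0
time: 2.6
tcp_pos: [532.7, 244.9, 293.5]
tcp_rot: [0.0, 0.998, 0.061, -0.0]
force: [1.3, -0.6, 0.3]
finger_gap: 0.7
finger_force: 0.0
[532.6789411  244.93374747 293.45089732] [[ 0.992  0.122 -0.   ]
 [ 0.122 -0.992 -0.   ]
 [-0.     0.    -1.   ]]
```

```bash
python3 -m jog '{"jaw":[1,1,1,1,1,1,1,1,1,1],"linear":[[0.005,-0.009,0.025],[0,0,0.04],[0,0,0.025],[0,0,0.008],[0,0,0.003],[0,0,0.003],[0,0,0.003],[0,0,0.002],[0,0,0.002],[0,0,0]],"twist":[0,0,0,0,0,0,0,0,0,0]}'
python3 - <<'E'
from h import *
c=grab('scene','s1')
A=c['frame'][195:315,245:365]
h=cv2.cvtColor(A,cv2.COLOR_RGB2HSV)
m=cv2.inRange(h,(8,60,110),(28,200,255))
n,l,st,ce=cv2.connectedComponentsWithStats(m)
print([(s[:5].tolist(),q.round(0).tolist()) for s,q in zip(st,ce) if 15<s[4]<5000])
cv2.imwrite('pics/s1c.png',cv2.resize(A[:,:,::-1],(600,600),interpolation=cv2.INTER_CUBIC))
E
```

```text
time: 3.85
tcp_pos: [536.7, 252.6, 182.5]
tcp_rot: [0.0, 0.998, 0.061, -0.0]
force: [-0.4, -0.1, 0.1]
finger_gap: 0.2
finger_force: 0.0
[([57, 0, 26, 25, 66], [68.0, 14.0]), ([71, 16, 7, 7, 18], [74.0, 19.0]), ([58, 28, 9, 8, 30], [63.0, 31.0]), ([56, 70, 14, 21, 196], [62.0, 80.0])]
```

View pics/s1c.png

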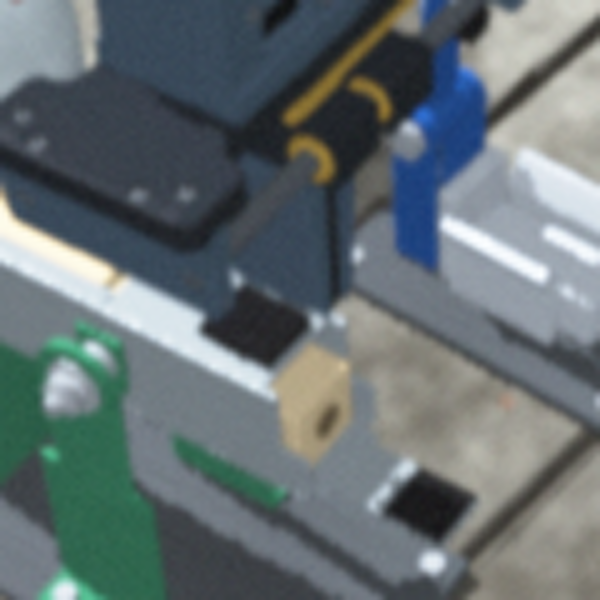

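Run:
```python
from h import *
c=load('s1');p,R=tool();print(p)
for z in(25,6,-54):
  print(z,[((proj(c,p+R@[x,y,z])-[245,195])*5).round(0).tolist() for x in(-16,16) for y in(-13,13)])
print('pad',((proj(c,[550.7,256.4,161.3])-[245,195])*5))
t=grab('top','t1')
# dark pad in scene now
for k,f in(('s1',None),('s0',None)):
    h=cv2.cvtColor(load(k)['frame'],cv2.COLOR_RGB2GRAY)[250:275,280:312]
    print(k,np.argwhere(h<50).mean(0)+[250,280],(h<50).sum())
B=t['frame'][195:315,200:330];cv2.imwrite('pics/t1c.png',cv2.resize(B[:,:,::-1],(650,600),interpolation=cv2.INTER_CUBIC))
```

```text
[536.71269917 252.61615435 182.62320674]
25 [[311.0, 389.0], [355.0, 339.0], [232.0, 349.0], [277.0, 301.0]]
6 [[308.0, 350.0], [354.0, 300.0], [228.0, 311.0], [274.0, 262.0]]
-54 [[299.0, 218.0], [348.0, 168.0], [214.0, 178.0], [264.0, 130.0]]
pad [254.33577363 323.35431899]
s1 [259.625   296.49375] 160
s0 [259.83030303 295.68484848] 165
```

View pics/t1c.png

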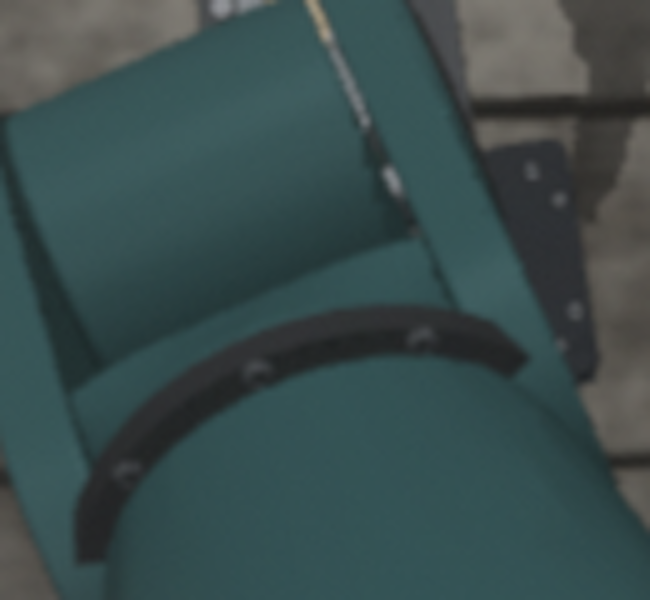

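The scene crop shows the pad still unoccluded at (260,325), and the gripper is not where I expected it. I'll overlay predicted points on a wider crop.

Run:
```python
from h import *
c=load('s1');p,R=tool();f=c['frame'][:,:,::-1].copy()
B=cv2.resize(f[90:330,180:440],(780,720),interpolation=cv2.INTER_CUBIC)
for z,col in((25,(0,0,255)),(-54,(0,255,255))):
  for x in(-16,16):
    for y in(-13,13):
      u=(proj(c,p+R@[x,y,z])-[180,90])*3; cv2.circle(B,tuple(int(i) for i in u),3,col,-1)
w=grab('wrist','w1');W=cv2.resize(w['frame'][:,:,::-1],(400,300))
cv2.imwrite('pics/v1.png',np.hstack([cv2.resize(B,(400,370)),np.vstack([W,np.zeros((70,400,3),np.uint8)])]))
print(proj(w,[550.7,256.4,161.3]),proj(w,p+R@[0,0,25]), (-w['R'].T@w['t']).round(0))
```

```text
[311.14138007 254.23991245] [314.58474901 273.97210548] [616. 262. 358.]
```

View pics/v1.png

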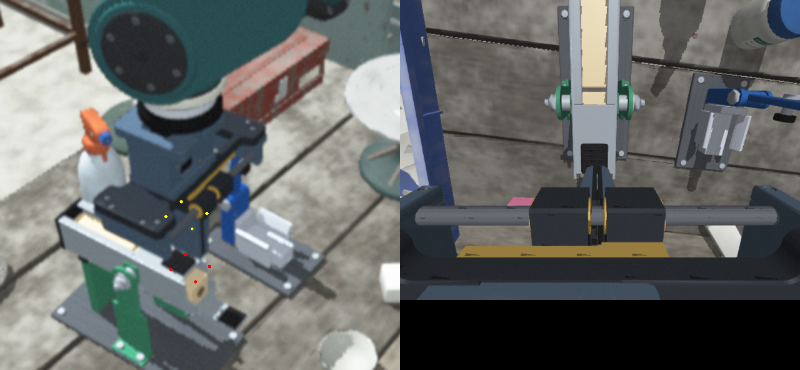

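The left half shows the predicted fingertip dots at (170–210,253–282). The right half shows the wrist view, with the fingers just in front of the pad at (595,160). I'll zoom the wrist view there.

Run:
```python
from h import *
w=load('w1');p,R=tool();f=w['frame'][:,:,::-1]
B=cv2.resize(f[200:400,220:420],(600,600),interpolation=cv2.INTER_CUBIC)
for z,col in((25,(0,0,255)),(-20,(0,255,255))):
  for x in(-16,16):
    for y in(-13,13):
      u=(proj(w,p+R@[x,y,z])-[220,200])*3; cv2.circle(B,tuple(int(i) for i in u),4,col,-1)
for x in(-15,15):
  for y in(-13,13):
      u=(proj(w,np.array([550.7,256.4,161.3])+[x*.993-y*.122,x*.122+y*.993,0])-[220,200])*3; cv2.circle(B,tuple(int(i) for i in u),4,(0,255,0),-1)
cv2.imwrite('pics/w1c.png',B)
```

```text
(no output)
```

View pics/w1c.png

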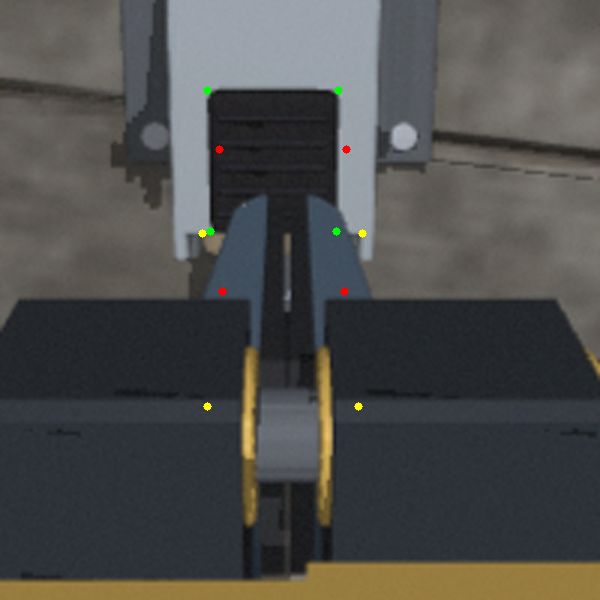

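```bash
python3 -c "from h import *;print(env.tip_reach)"; python3 -m jog '{"jaw":[1,1,1,1,1,1,1,1,1,1],"linear":[[0,0,-0.008],[0.006,0,0],[0,-0.002,0],[0,0,0.004],[0,0,0.003],[0,0,0.001],[0,0,0.001],[0,0,0.001],[0,0,0.001],[0,0,0]],"twist":[0,0,0,0,0,0,0,0,0,0]}'
```

```text
25.0
time: 5.25
tcp_pos: [542.4, 255.3, 179.6]
tcp_rot: [0.0, 0.998, 0.061, -0.0]
force: [0.5, 0.2, -0.2]
finger_gap: 0.8
finger_force: 0.0
```

```bash
cat > chk.py <<'E'
from h import *
import sys
c=grab('scene',sys.argv[1]);f=c['frame']
g=cv2.cvtColor(f,cv2.COLOR_RGB2GRAY)
# rubber tongue end: dark blob near (331,296)+ ; pad near (296,260)
for nm,(x0,y0,x1,y1) in dict(pad=(280,245,312,280),rub=(310,280,350,335)).items():
    m=(g[y0:y1,x0:x1]<55).astype(np.uint8);n,l,s,ce=cv2.connectedComponentsWithStats(m)
    if n>1:
        i=1+s[1:,4].argmax();print(nm,(ce[i]+[x0,y0]).round(1),s[i,4])
h=cv2.cvtColor(f,cv2.COLOR_RGB2HSV)[240:340,290:360]
m=cv2.inRange(h,(10,50,90),(28,200,255));n,l,s,ce=cv2.connectedComponentsWithStats(m)
if n>1:
    i=1+s[1:,4].argmax();print('prop',s[i,:4]+[290,240,0,0],s[i,4])
print(get_state()['force'].round(1),get_state()['tcp_pos'].round(1))
E
sed 's/grab(.scene.,sys.argv\[1\])/load("s0")/' chk.py | python3 - x
python3 -m jog '{"jaw":[1,1,1,1,1,1,1,1,1,1],"linear":[[0,0,0.001],[0,0,0.001],[0,0,0.001],[0,0,0.001],[0,0,0.001],[0,0,0.001],[0,0,0],[0,0,0],[0,0,0],[0,0,0]],"twist":[0,0,0,0,0,0,0,0,0,0]}'
python3 chk.py s2
```

```text
pad [295.8 259.9] 172
rub [330.6 295.7] 112
prop [300 264  15  23] 232
[ 0.5  0.2 -0.2] [542.4 255.3 179.6]
time: 6.5
tcp_pos: [542.5, 255.3, 173.7]
tcp_rot: [-0.0, 0.998, 0.061, 0.0]
force: [-0.4, 1.3, -0.6]
finger_gap: 0.4
finger_force: 0.0
pad [295.1 260.7] 129
rub [330.2 295.8] 118
prop [300 264  15  23] 239
[ 0.7 -0.1  1.1] [542.5 255.3 173.7]
```

```bash
python3 -m jog '{"jaw":[1,1,1,1,1,1,1,1,1,1],"linear":[[0,0,0.001],[0,0,0.001],[0,0,0.001],[0,0,0.001],[0,0,0.001],[0,0,0.001],[0,0,0.001],[0,0,0.001],[0,0,0],[0,0,0]],"twist":[0,0,0,0,0,0,0,0,0,0]}'
python3 chk.py s3
```

```text
time: 7.8
tcp_pos: [542.5, 255.3, 165.7]
tcp_rot: [-0.0, 0.998, 0.061, 0.0]
force: [-0.1, -0.1, -0.6]
finger_gap: 0.5
finger_force: 0.0
pad [294.4 261.9] 87
rub [330.4 295.7] 123
prop [300 265  15  22] 235
[ 0.9 -0.4 -0.2] [542.5 255.3 165.7]
```

```bash
python3 -m jog '{"jaw":[1,1,1,1,1,1,1,1,1,1],"linear":[[0,0,0.001],[0,0,0.001],[0,0,0.001],[0,0,0.001],[0,0,0.001],[0,0,0.001],[0,0,0],[0,0,0],[0,0,0],[0,0,0]],"twist":[0,0,0,0,0,0,0,0,0,0]}'
python3 chk.py s4
python3 - <<'E'
from h import *
c=load('s4');w=grab('wrist','w4');p,R=tool()
B=cv2.resize(c['frame'][195:315,245:365,::-1],(400,400),interpolation=cv2.INTER_CUBIC)
W=cv2.resize(w['frame'][200:400,220:420,::-1],(400,400),interpolation=cv2.INTER_CUBIC)
for I,cc,o,k in((B,c,[245,195],400/120),(W,w,[220,200],2)):
  for z,col in((25,(0,0,255)),(0,(0,255,255))):
    for x in(-16,16):
      for y in(-13,13): cv2.circle(I,tuple(int(i) for i in (proj(cc,p+R@[x,y,z])-o)*k),3,col,-1)
cv2.imwrite('pics/v4.png',np.hstack([B,W]))
E
```

```text
time: 9.1
tcp_pos: [542.6, 255.4, 160.0]
tcp_rot: [-0.0, 0.998, 0.061, 0.0]
force: [-2.5, -0.4, 4.6]
finger_gap: 0.5
finger_force: 2.8
pad [293.8 263. ] 63
rub [330.2 296.2] 123
prop [300 265  15  22] 225
[-1.8 -0.8  5.6] [542.6 255.4 160. ]
```

View pics/v4.png

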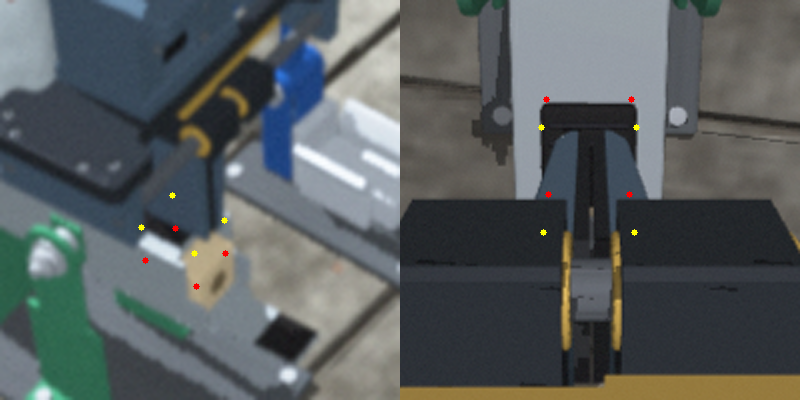

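The overlay shows that the fingertips actually end at the yellow dots, at TCP z, where they touch the pad (161 mm high) with 5 N. So the tip is about 0 mm ahead of the reported TCP and not 25. From here I'll use the measured value. Next I tip the tube.

```bash
cat >> chk.py <<'E'
from scipy.optimize import brentq
p=get_state()['tcp_pos'];u=np.array([.9926,.1217])
piv=np.array([601.8,262.8]);xe=(p[:2]-piv)@u+16;ze=p[2]-131
print('edge',xe.round(1),ze.round(1),'tilt',round(brentq(lambda t:-xe*np.sin(t)+ze*np.cos(t)-30,-.5,1.2),3))
def rub(t): return np.r_[piv+u*(-120*np.cos(t)+21*np.sin(t)),131-120*np.sin(t)-21*np.cos(t)]
print('rub pred',[(t,proj(c,rub(t)).round(0).tolist()) for t in(0,.2,.3,.4)])
E
python3 -m jog '{"jaw":[1,1,1,1,1,1,1,1,1,1],"linear":[[-0.001,0,0.001],[0,0,0.001],[-0.001,0,0.001],[0,0,0.001],[-0.001,0,0.001],[-0.001,0,0.001],[0,0,0],[0,0,0],[0,0,0],[0,0,0]],"twist":[0,0,0,0,0,0,0,0,0,0]}'
python3 chk.py s5
```

```text
time: 10.45
tcp_pos: [539.2, 255.1, 154.2]
tcp_rot: [-0.0, 0.998, 0.061, 0.001]
force: [1.2, -0.4, 5.8]
finger_gap: 0.6
finger_force: 2.6
pad [286.5 253.3] 81
rub [328.3 300.3] 128
prop [302 269  13  21] 183
[ 0.4 -0.2  6. ] [539.2 255.1 154.2]
edge -47.1 23.2 tilt 0.151
rub pred [(0, [331.0, 296.0]), (0.2, [327.0, 303.0]), (0.3, [325.0, 306.0]), (0.4, [322.0, 308.0])]
```

```bash
sed -i 's/^print(.rub pred.*$/print("rub row pred",[round(proj(c,rub(t))[1],1) for t in(.2,.25,.3,.35,.4,.45)])/' chk.py
python3 -m jog '{"jaw":[1,1,1,1,1,1,1,1,1,1],"linear":[[-0.001,0,0.001],[0,0,0.001],[-0.001,0,0.001],[0,0,0],[0,0,0],[0,0,0],[0,0,0],[0,0,0],[0,0,0],[0,0,0]],"twist":[0,0,0,0,0,0,0,0,0,0]}'
python3 chk.py s6
python3 -m jog '{"jaw":[1,1,1,1,1,1,1,1,1,1],"linear":[[0,0,0.001],[-0.0005,0,0.0005],[0,0,0],[0,0,0],[0,0,0],[0,0,0],[0,0,0],[0,0,0],[0,0,0],[0,0,0]],"twist":[0,0,0,0,0,0,0,0,0,0]}'
python3 chk.py s7
```

```text
time: 11.75
tcp_pos: [537.0, 254.8, 151.0]
tcp_rot: [-0.0, 0.998, 0.061, 0.001]
force: [0.7, 1.0, 5.0]
finger_gap: 0.2
finger_force: 2.6
pad [287.4 255.9] 87
rub [327.2 302.1] 131
prop [302 272  13  19] 160
[0.7 0.6 6.6] [537.  254.8 151.1]
edge -49.3 20.1 tilt 0.212
rub row pred [np.float64(303.2), np.float64(304.6), np.float64(305.8), np.float64(306.9), np.float64(307.9), np.float64(308.8)]
time: 13.05
tcp_pos: [536.4, 254.7, 149.5]
tcp_rot: [-0.0, 0.998, 0.061, 0.0]
force: [-0.1, 0.9, 4.2]
finger_gap: 0.5
finger_force: 2.5
pad [287.4 257.1] 87
rub [326.6 303. ] 132
prop [302 273  13  18] 150
[-0.5  1.   5. ] [536.4 254.7 149.5]
edge -49.9 18.5 tilt 0.244
rub row pred [np.float64(303.2), np.float64(304.6), np.float64(305.8), np.float64(306.9), np.float64(307.9), np.float64(308.8)]
```

```bash
python3 -m jog '{"jaw":[1,1,1,1,1,1,1,1,1,1],"linear":[[0,0,0.0005],[-0.0005,0,0.0005],[0,0,0],[0,0,0],[0,0,0.0005],[0,0,0],[0,0,0],[0,0,0],[0,0,0],[0,0,0]],"twist":[0,0,0,0,0,0,0,0,0,0]}'
python3 chk.py s8
```

```text
time: 14.35
tcp_pos: [535.7, 254.6, 147.9]
tcp_rot: [-0.0, 0.998, 0.061, 0.0]
force: [0.4, 1.0, 6.4]
finger_gap: 0.0
finger_force: 2.8
pad [287.6 258.2] 90
rub [325.9 303.9] 130
prop [302 273  13  19] 141
[-0.4  0.5  5.3] [535.8 254.6 148. ]
edge -50.5 17.0 tilt 0.274
rub row pred [np.float64(303.2), np.float64(304.6), np.float64(305.8), np.float64(306.9), np.float64(307.9), np.float64(308.8)]
```

```bash
python3 -m jog '{"jaw":[1,1,1,1,1,1,1,1,1,1],"linear":[[0,0,0.0005],[-0.0005,0,0.0005],[0,0,0],[0,0,0],[0,0,0],[0,0,0],[0,0,0],[0,0,0],[0,0,0],[0,0,0]],"twist":[0,0,0,0,0,0,0,0,0,0]}'
python3 chk.py s9
```

```text
time: 15.65
tcp_pos: [535.3, 254.6, 146.9]
tcp_rot: [-0.0, 0.998, 0.061, 0.0]
force: [0.3, 0.4, 5.3]
finger_gap: 0.5
finger_force: 2.6
pad [287.8 258.7] 88
rub [325.4 304.3] 132
prop [302 274  13  18] 132
[ 0.3 -0.1  5. ] [535.3 254.6 147. ]
edge -51.0 16.0 tilt 0.293
rub row pred [np.float64(303.2), np.float64(304.6), np.float64(305.8), np.float64(306.9), np.float64(307.9), np.float64(308.8)]
```

```bash
python3 -m jog '{"jaw":[1,1,1,1,1,1,1,1,1,1],"linear":[[0,0,0.0005],[-0.0005,0,0.0005],[0,0,0],[0,0,0],[0,0,0],[0,0,0],[0,0,0],[0,0,0],[0,0,0],[0,0,0]],"twist":[0,0,0,0,0,0,0,0,0,0]}'
python3 chk.py s10
```

```text
time: 16.95
tcp_pos: [534.4, 254.3, 145.6]
tcp_rot: [0.0, 0.998, 0.061, -0.0]
force: [0.1, 1.9, 2.8]
finger_gap: 0.5
finger_force: 1.6
pad [288.3 259.6] 90
prop [301 275  39  40] 818
[0.2 0.1 3.7] [534.4 254.3 145.6]
edge -51.9 14.6 tilt 0.316
rub row pred [np.float64(303.2), np.float64(304.6), np.float64(305.8), np.float64(306.9), np.float64(307.9), np.float64(308.8)]
```

```bash
python3 -m jog '{"jaw":[1,1,1,1,1,1,1,1,1,1],"linear":[[0,0,0.0005],[-0.0005,0,0.0005],[0,0,0],[0,0,0],[0,0,0],[0,0,0],[0,0,0],[0,0,0],[0,0,0],[0,0,0]],"twist":[0,0,0,0,0,0,0,0,0,0]}'
python3 chk.py s11
```

```text
time: 18.25
tcp_pos: [534.0, 254.3, 144.6]
tcp_rot: [0.0, 0.998, 0.061, -0.0]
force: [-0.8, -0.4, 1.9]
finger_gap: 0.4
finger_force: 1.1
pad [288.4 260.4] 94
prop [301 275  39  41] 798
[-0.6 -0.6  1.8] [533.9 254.3 144.6]
edge -52.4 13.6 tilt 0.334
rub row pred [np.float64(303.2), np.float64(304.6), np.float64(305.8), np.float64(306.9), np.float64(307.9), np.float64(308.8)]
```

The prop slid at tilt ~0.32 and lies on the tongue (scene blob 301–340, 275–316). Next I lift off and locate it.

```bash
python3 -m jog '{"jaw":[1,1,1,0.5,0.5,0.5,0.5,0.5,0.5,0.5],"linear":[[0,0,-0.005],[0,0,-0.02],[0,0,-0.05],[-0.03,0,0],[-0.028,0,0],[0,0,0],[0,0,0],[0,0,0],[0,0,0],[0,0,0]],"twist":[0,0,0,0,0,0,0,0,0,0]}'
python3 chk.py s12
python3 - <<'E'
from h import *
c=load('s12');w=grab('wrist','w12')
piv=np.array([601.8,262.8]);u=np.array([.9926,.1217]);v=np.array([-.1217,.9926])
def W(x,y,z,t):  # rim frame -> world
    a,b=x-132,z-21
    X=a*np.cos(t)-b*np.sin(t);Z=a*np.sin(t)+b*np.cos(t)
    return np.r_[piv+u*X+v*y,131+Z]
for t in(.28,.31,.34):
  for nose in(0,-10,-20):
    q=np.array([proj(c,W(nose,y,z,t)) for y in(-16,16) for z in(0,32)])
    print(t,nose,'bottom',q[:,1].max().round(1),'right',q[:,0].max().round(1))
f=w['frame'];h=cv2.cvtColor(f,cv2.COLOR_RGB2HSV)
m=cv2.inRange(h,(10,50,90),(28,200,255));n,l,s,ce=cv2.connectedComponentsWithStats(m)
print([(s[i].tolist(),ce[i].round(0).tolist()) for i in range(1,n) if s[i,4]>150])
for nose in (0,-10,-20): print('wrist nose top pred',nose,[proj(w,W(nose,y,32,.31)).round(0).tolist() for y in(-16,16)])
print('roof',[proj(w,W(64,y,48,.31)).round(0).tolist() for y in(-21,21)])
B=cv2.resize(c['frame'][225:345,255:375,::-1],(400,400),interpolation=cv2.INTER_CUBIC)
cv2.imwrite('pics/v12.png',np.hstack([B,cv2.resize(f[120:420,170:470,::-1],(400,400))]))
E
```

```text
time: 19.55
tcp_pos: [476.6, 247.2, 219.5]
tcp_rot: [0.0, 0.998, 0.061, -0.0]
force: [0.6, -0.4, 0.3]
finger_gap: 46.0
finger_force: 0.0
pad [299.  268.3] 181
prop [301 274  39  42] 521
[-1.2  0.6  0.2] [476.5 247.2 219.5]
edge -110.2 88.5 tilt -0.463
rub row pred [np.float64(303.2), np.float64(304.6), np.float64(305.8), np.float64(306.9), np.float64(307.9), np.float64(308.8)]
0.28 0 bottom 315.8 right 340.5
0.28 -10 bottom 319.3 right 345.3
0.28 -20 bottom 322.7 right 350.1
0.31 0 bottom 316.6 right 340.1
0.31 -10 bottom 320.1 right 344.8
0.31 -20 bottom 323.6 right 349.6
0.34 0 bottom 317.3 right 339.6
0.34 -10 bottom 320.9 right 344.3
0.34 -20 bottom 324.5 right 348.9
[([296, 0, 37, 77, 2757], [314.0, 37.0]), ([295, 177, 40, 63, 2392], [314.0, 208.0]), ([207, 316, 19, 59, 555], [213.0, 344.0]), ([406, 316, 19, 59, 473], [418.0, 344.0]), ([194, 387, 340, 25, 6870], [371.0, 401.0])]
wrist nose top pred 0 [[332.0, 238.0], [297.0, 238.0]]
wrist nose top pred -10 [[332.0, 247.0], [297.0, 247.0]]
wrist nose top pred -20 [[332.0, 256.0], [297.0, 256.0]]
roof [[342.0, 178.0], [286.0, 178.0]]
```

View pics/v12.png

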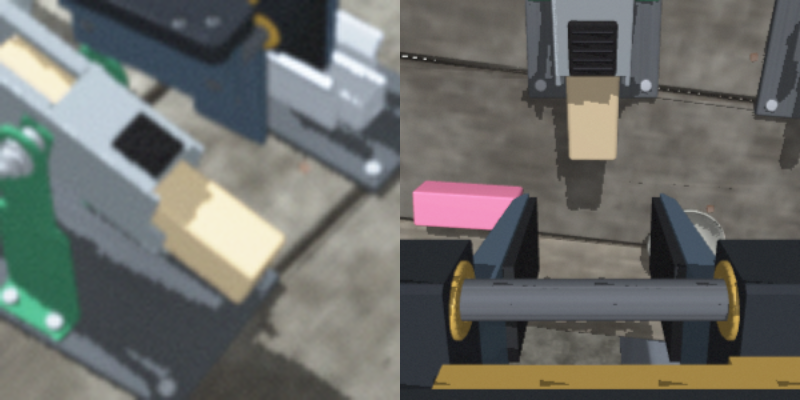

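The left crop shows the prop at rest on the tongue with its nose at the rim, and prop 2 still in the tube. The right crop shows the prop centred between the fingers (columns 315 against 315.5). I'll grip it near the nose.

```bash
python3 -m jog '{"jaw":[0.4,0.4,0.4,0.4,0.4,0.4,0.4,0.4,0.4,0.4],"linear":[[0.014,0,0],[0,0,0.05],[0,0,0.05],[0,0,0.03],[0,0,0.008],[0,0,0.005],[0,0,0],[0,0,0],[0,0,0],[0,0,0]],"twist":[0,0,0,0,0,0,0,0,0,0]}'
python3 -m jog '{"jaw":[0.6,0.7,0.8,0.9,1,1,1,1,1,1],"linear":[[0,0,0],[0,0,0],[0,0,0],[0,0,0],[0,0,0],[0,0,0],[0,0,0],[0,0,0],[0,0,0],[0,0,0]],"twist":[0,0,0,0,0,0,0,0,0,0]}' 30
```

```text
time: 20.9
tcp_pos: [490.5, 249.0, 77.0]
tcp_rot: [-0.0, 0.998, 0.061, 0.0]
force: [0.1, 0.1, 1.1]
finger_gap: 54.8
finger_force: 0.0
time: 22.15
tcp_pos: [490.3, 248.9, 76.6]
tcp_rot: [0.0, 0.998, 0.061, -0.0]
force: [-1.3, 0.6, 0.3]
finger_gap: 32.4
finger_force: 30.0
```

```bash
python3 -m jog '{"jaw":[1,1,1,1,1,1,1,1,1,1],"linear":[[-0.006,0,0.002],[-0.009,0,0.003],[-0.009,0,0.003],[-0.009,0,0.003],[-0.009,0,0.002],[-0.009,0,0.002],[-0.009,0,0.002],[-0.01,0,0],[0,0,-0.03],[0,0,-0.04]],"twist":[0,0,0,0,0,0,0,0,0,0]}'
python3 - <<'E'
from h import *
c=grab('scene','s14');w=grab('wrist','w14');t=grab('top','t14');p,R=tool();print(p,get_state()['force'],get_state()['finger_gap'])
f=w['frame'];h=cv2.cvtColor(f,cv2.COLOR_RGB2HSV)
m=cv2.inRange(h,(10,50,90),(28,200,255));n,l,s,ce=cv2.connectedComponentsWithStats(m)
print('w',[(s[i].tolist(),ce[i].round(0).tolist()) for i in range(1,n) if s[i,4]>150])
h=cv2.cvtColor(c['frame'],cv2.COLOR_RGB2HSV)[200:420,240:420]
m=cv2.inRange(h,(10,50,90),(28,200,255));n,l,s,ce=cv2.connectedComponentsWithStats(m)
for i in range(1,n):
  if s[i,4]>80:
    k=cv2.findContours((l==i).astype(np.uint8),0,2)[0][0]+np.array([240,200])
    print('s',s[i].tolist(),cv2.approxPolyDP(k,2.5,True)[:,0].tolist())
# predicted held prop corners in scene for pitch angles
for th in(.31,.15,0):
  q=[]
  for x in(-14,76):
    for y in(-16,16):
      for z in(-16,16):
        q.append(proj(c,p+R@[x*np.cos(th)-z*np.sin(th),y,-14-(x*np.sin(th)+z*np.cos(th))]).round(0).tolist())
  print(th,q)
E
```

```text
time: 23.4
tcp_pos: [419.7, 240.0, 129.8]
tcp_rot: [0.0, 0.998, 0.061, -0.001]
force: [0.6, -0.0, -1.2]
finger_gap: 31.8
finger_force: 30.0
[421.66160402 240.91085858 131.30978596] [-0.70177537  0.44921127 -0.79528385] 31.91572265241814
w [([271, 77, 89, 252, 18029], [315.0, 207.0]), ([235, 316, 12, 59, 350], [239.0, 344.0]), ([385, 316, 11, 59, 309], [392.0, 345.0]), ([162, 387, 341, 25, 6824], [341.0, 401.0])]
s [61, 74, 20, 33, 297] [[309, 274], [303, 280], [301, 291], [307, 301], [317, 306], [320, 302], [310, 288], [314, 277]]
0.31 [[362.0, 316.0], [368.0, 307.0], [372.0, 303.0], [379.0, 293.0], [317.0, 282.0], [321.0, 272.0], [328.0, 270.0], [333.0, 260.0]]
0.15 [[364.0, 317.0], [367.0, 306.0], [374.0, 303.0], [378.0, 292.0], [317.0, 287.0], [319.0, 276.0], [327.0, 275.0], [330.0, 263.0]]
0 [[365.0, 317.0], [366.0, 304.0], [375.0, 303.0], [376.0, 290.0], [318.0, 292.0], [317.0, 279.0], [328.0, 279.0], [328.0, 267.0]]
```

Run:
```python
from h import *
w=load('w14');p,R=tool()
h=cv2.cvtColor(w['frame'],cv2.COLOR_RGB2HSV)
m=cv2.inRange(h,(10,50,90),(28,200,255));n,l,s,ce=cv2.connectedComponentsWithStats(m)
i=[i for i in range(1,n) if s[i,4]>15000][0]
k=cv2.findContours((l==i).astype(np.uint8),0,2)[0][0];print(cv2.approxPolyDP(k,3,True)[:,0].tolist())
ys=np.where(l==i)
print([(r,int(np.where(l[r]==i)[0].min()),int(np.where(l[r]==i)[0].max())) for r in range(80,330,15)])
for th in(.4,.31,.2,.1,0):
  print(th,[proj(w,p+R@[x*np.cos(th)-z*np.sin(th),y,-14-(x*np.sin(th)+z*np.cos(th))]).round(0).tolist() for x,z in((-14,16),(76,16),(76,-16)) for y in(-16,16)])
```

```text
[[285, 77], [288, 150], [279, 153], [271, 183], [283, 328], [348, 328], [359, 183], [352, 154], [343, 150], [347, 79]]
[(80, 285, 346), (95, 286, 346), (110, 286, 345), (125, 287, 344), (140, 288, 344), (155, 278, 352), (170, 274, 355), (185, 271, 359), (200, 272, 358), (215, 273, 357), (230, 275, 355), (245, 276, 354), (260, 277, 353), (275, 278, 352), (290, 280, 351), (305, 281, 349), (320, 282, 348)]
0.4 [[284.0, 342.0], [346.0, 342.0], [269.0, 192.0], [360.0, 192.0], [277.0, 152.0], [352.0, 152.0]]
0.31 [[284.0, 342.0], [346.0, 342.0], [271.0, 179.0], [358.0, 179.0], [279.0, 150.0], [351.0, 149.0]]
0.2 [[284.0, 342.0], [347.0, 342.0], [273.0, 167.0], [356.0, 167.0], [280.0, 148.0], [349.0, 148.0]]
0.1 [[283.0, 341.0], [347.0, 341.0], [275.0, 159.0], [354.0, 159.0], [282.0, 149.0], [347.0, 149.0]]
0 [[283.0, 340.0], [347.0, 340.0], [277.0, 153.0], [353.0, 153.0], [283.0, 151.0], [346.0, 151.0]]
```

```bash
python3 -m jog '{"jaw":[1,1,1,1,1,1,1,1,1,1],"linear":[[0,0,0],[0.01,0.026,0],[0.016,0.033,0],[0.016,0.033,0],[0.016,0.033,0],[0.016,0.033,0],[0.016,0.02,0],[0,0,0.025],[0,0,0.015],[0,0,0]],"twist":[5.04,0,0,0,0,0,0,0,0,0]}'
python3 - <<'E'
from h import *
w=grab('wrist','w15');t=grab('top','t15');p,R=tool();print(p,R[:,0].round(4))
y=np.arctan2(R[1,0],R[0,0]);u=np.array([.9994,.034]);v=np.array([-.034,.9994])
d=p[:2]-[559.7,67.3];print('TCP in jig',d@u,d@v,'yaw',y)
# wrist: predicted jig features
s=np.array([559.7,67.3])
J=lambda x,y,z:np.r_[s+u*x+v*y,50+z]
for n,q in dict(cheekL=(-8,22.5,4),cheekR=(-8,-22.5,4),stopL=(45,17,8),stopR=(45,-17,8)).items(): print(n,proj(w,J(*q)).round(0))
h=cv2.cvtColor(w['frame'],cv2.COLOR_RGB2HSV)
m=cv2.inRange(h,(10,50,90),(28,200,255));n,l,st,ce=cv2.connectedComponentsWithStats(m)
print([st[i].tolist() for i in range(1,n) if st[i,4]>1000])
g=cv2.cvtColor(w['frame'],cv2.COLOR_RGB2GRAY)
for r in(120,135,150,165,180,195): print(r,g[r,200:430:5].tolist())
E
```

```text
time: 24.8
tcp_pos: [515.5, 65.7, 88.1]
tcp_rot: [0.0, 1.0, 0.017, -0.002]
force: [-0.0, 0.8, -1.5]
finger_gap: 31.6
finger_force: 30.0
[516.76968803  65.82938405  89.63639555] [ 9.994e-01  3.510e-02 -5.000e-04]
TCP in jig -42.954554720193904 -0.010102970677756895 yaw 0.03510223594635946
cheekL [278. 214.]
cheekR [350. 214.]
stopL [284. 124.]
stopR [344. 124.]
[[271, 152, 88, 177, 13200], [162, 387, 341, 25, 6859]]
120 [99, 96, 92, 94, 93, 95, 103, 101, 102, 108, 107, 91, 91, 85, 91, 88, 91, 124, 126, 121, 122, 126, 123, 121, 128, 120, 126, 123, 122, 122, 94, 91, 90, 88, 94, 88, 145, 143, 142, 135, 135, 133, 124, 111, 114, 116]
135 [118, 116, 113, 109, 102, 95, 89, 90, 93, 96, 98, 89, 90, 182, 125, 102, 102, 104, 66, 132, 127, 125, 128, 127, 127, 124, 132, 117, 86, 104, 101, 146, 185, 113, 94, 91, 133, 131, 133, 130, 128, 122, 119, 114, 117, 119]
150 [107, 101, 99, 94, 102, 107, 99, 94, 95, 99, 103, 89, 87, 152, 197, 146, 141, 101, 74, 130, 126, 125, 128, 126, 127, 124, 130, 109, 87, 142, 144, 147, 187, 92, 93, 88, 131, 125, 119, 122, 129, 132, 131, 129, 125, 125]
165 [101, 95, 94, 94, 98, 96, 95, 97, 99, 105, 113, 85, 89, 118, 195, 149, 195, 109, 109, 111, 59, 58, 58, 58, 57, 58, 56, 107, 195, 193, 193, 133, 190, 93, 93, 80, 123, 120, 122, 126, 121, 112, 111, 117, 117, 118]
180 [93, 91, 89, 92, 95, 99, 95, 92, 93, 96, 103, 80, 88, 96, 194, 197, 215, 201, 116, 115, 117, 114, 115, 115, 116, 116, 117, 148, 218, 217, 218, 199, 191, 93, 91, 90, 109, 111, 103, 107, 111, 116, 116, 113, 112, 113]
195 [102, 107, 112, 111, 108, 107, 109, 109, 109, 103, 101, 76, 90, 87, 191, 166, 180, 168, 119, 119, 119, 118, 119, 118, 118, 118, 118, 180, 181, 179, 180, 167, 191, 91, 89, 116, 111, 104, 102, 102, 108, 106, 99, 95, 93, 88]
```

```bash
python3 -m jog '{"jaw":[1,1,1,1,1,1,1,1,1,1],"linear":[[0.001,0,0.015],[0,0,0.015],[0,0,0.012],[0,0,0.006],[0,0,0.003],[0,0,0.002],[0,0,0.001],[0,0,0.001],[0,0,0.001],[0,0,0]],"twist":[0,0,0,0,0,0,0,0,0,0]}'
python3 -c "
from h import *
p,R=tool();d=p[:2]-[559.7,67.3];print(p,d@[.9994,.034],get_state()['force'])"
```

```text
time: 26.15
tcp_pos: [518.0, 65.6, 33.6]
tcp_rot: [0.0, 1.0, 0.017, 0.0]
force: [0.8, -0.3, -1.5]
finger_gap: 31.8
finger_force: 30.0
[517.97431628  65.59340039  33.64149152] -41.7586726987425 [ 0.77041712 -0.30789016 -1.46260138]
```

```bash
python3 -m jog '{"jaw":[1,1,1,1,1,1,0.63,0.6,0.55,0.5],"linear":[[0,0,0.001],[0,0,0.0005],[0,0,0.0005],[0,0,0],[0,0,0],[0,0,0],[0,0,0],[0,0,0],[0,0,0],[0,0,0]],"twist":[0,0,0,0,0,0,0,0,0,0]}' 10
python3 - <<'E'
from h import *
print(get_state()['force'],get_state()['tcp_pos'],get_state()['finger_gap'])
w=grab('wrist','w17')
h=cv2.cvtColor(w['frame'],cv2.COLOR_RGB2HSV)
m=cv2.inRange(h,(10,50,90),(28,200,255));n,l,s,ce=cv2.connectedComponentsWithStats(m)
for i in range(1,n):
  if s[i,4]>1000:
    k=cv2.findContours((l==i).astype(np.uint8),0,2)[0][0];print(s[i].tolist(),cv2.approxPolyDP(k,3,True)[:,0].tolist())
s0=np.array([559.7,67.3]);u=np.array([.9994,.034]);v=np.array([-.034,.9994])
for x in(-10,-5,0): print(x,[proj(w,np.r_[s0+u*(x+a)+v*b,66]).round(0).tolist() for a in(-45,45) for b in(-16,16)])
E
```

```text
time: 27.4
tcp_pos: [518.0, 65.6, 31.7]
tcp_rot: [-0.0, 1.0, 0.017, 0.0]
force: [-0.5, -0.4, -0.5]
finger_gap: 45.3
finger_force: 0.0
[-0.52312696 -0.43249365 -0.49589722] [518.01132267  65.59630023  31.65578768] 45.325026830877235
[276, 142, 79, 187, 13648] [[279, 143], [276, 153], [281, 328], [348, 328], [354, 147], [346, 142]]
[193, 387, 341, 25, 6866] [[533, 411], [514, 387], [418, 387], [409, 394], [201, 393], [193, 410]]
-10 [[348.0, 347.0], [280.0, 347.0], [353.0, 150.0], [273.0, 150.0]]
-5 [[348.0, 338.0], [280.0, 338.0], [354.0, 137.0], [273.0, 137.0]]
0 [[348.0, 328.0], [279.0, 328.0], [354.0, 123.0], [272.0, 124.0]]
```

```bash
python3 -m jog '{"jaw":[0.45,0.45,0.45,0.45,0.45,1,1,1,1,1],"linear":[[0,0,0],[-0.01,0,-0.004],[-0.015,0,-0.004],[-0.015,0,-0.002],[-0.005,0,0],[0,0,0],[0,0,0],[0,0,0],[0,0,0],[0,0,0]],"twist":[0,0,0,0,0,0,0,0,0,0]}' 20
python3 - <<'E'
from h import *
print(get_state()['force'],get_state()['tcp_pos'],get_state()['finger_gap'])
w=grab('wrist','w18')
h=cv2.cvtColor(w['frame'],cv2.COLOR_RGB2HSV)
m=cv2.inRange(h,(10,50,90),(28,200,255));n,l,s,ce=cv2.connectedComponentsWithStats(m)
for i in range(1,n):
  if s[i,4]>1000:
    k=cv2.findContours((l==i).astype(np.uint8),0,2)[0][0];print(s[i].tolist(),cv2.approxPolyDP(k,3,True)[:,0].tolist())
s0=np.array([559.7,67.3]);u=np.array([.9994,.034]);v=np.array([-.034,.9994])
for x in(-10,-5,0): print(x,[proj(w,np.r_[s0+u*(x+a)+v*b,66]).round(0).tolist() for a in(-45,45) for b in(-16,16)])
E
```

```text
time: 28.7
tcp_pos: [473.0, 64.0, 41.6]
tcp_rot: [-0.0, 1.0, 0.017, -0.0]
force: [0.2, 0.1, 0.0]
finger_gap: 3.0
finger_force: 0.0
[0.18121909 0.07156722 0.00357697] [473.03608612  64.04832202  41.57579297] 3.0258643252034125
[275, 23, 81, 220, 16069] [[279, 23], [275, 34], [281, 238], [286, 242], [344, 242], [349, 236], [354, 25]]
[96, 387, 341, 25, 6852] [[436, 410], [425, 387], [328, 387], [326, 393], [299, 394], [110, 393], [96, 411]]
-10 [[348.0, 250.0], [279.0, 250.0], [354.0, 30.0], [272.0, 30.0]]
-5 [[348.0, 240.0], [279.0, 240.0], [355.0, 15.0], [271.0, 15.0]]
0 [[349.0, 229.0], [278.0, 229.0], [355.0, -0.0], [271.0, -0.0]]
```

```bash
python3 -m jog '{"jaw":[1,1,1,1,1,1,1,1,1,1],"linear":[[0.01,0,0],[0.006,0,0],[0.002,0,0],[0.0015,0,0],[0.0015,0,0],[0.0015,0,0],[0.001,0,0],[0.001,0,0],[0.0005,0,0],[0.0005,0,0]],"twist":[0,0,0,0,0,0,0,0,0,0]}'
cat > c2.py <<'E'
from h import *
import sys
p,R=tool();d=p[:2]-[559.7,67.3];print('TCP jig x',round(d@[.9994,.034],1),'y',round(d@[-.034,.9994],1),p.round(1),get_state()['force'].round(1))
w=grab('wrist',sys.argv[1])
h=cv2.cvtColor(w['frame'],cv2.COLOR_RGB2HSV)
m=cv2.inRange(h,(10,50,90),(28,200,255));n,l,s,ce=cv2.connectedComponentsWithStats(m)
for i in range(1,n):
  if s[i,4]>1000 and s[i,1]<350:
    k=cv2.findContours((l==i).astype(np.uint8),0,2)[0][0];print(s[i].tolist(),cv2.approxPolyDP(k,3,True)[:,0].tolist())
s0=np.array([559.7,67.3]);u=np.array([.9994,.034]);v=np.array([-.034,.9994])
for x in(-10,-5,0): print(x,[proj(w,np.r_[s0+u*(x+a)+v*b,66]).round(0).tolist() for a in(-45,45) for b in(-16,16)])
E
python3 c2.py w19
```

```text
time: 30.0
tcp_pos: [497.6, 64.9, 41.5]
tcp_rot: [0.0, 1.0, 0.017, -0.001]
force: [-7.5, 0.4, 6.2]
finger_gap: 0.6
finger_force: 3.9
TCP jig x -62.1 y -0.3 [497.6  64.9  41.5] [-7.5  0.4  6.2]
[276, 73, 78, 205, 14749] [[280, 73], [276, 87], [282, 274], [345, 277], [353, 77], [348, 73]]
-10 [[347.0, 299.0], [281.0, 299.0], [352.0, 98.0], [274.0, 98.0]]
-5 [[347.0, 289.0], [280.0, 289.0], [353.0, 84.0], [273.0, 84.0]]
0 [[347.0, 279.0], [280.0, 279.0], [353.0, 71.0], [273.0, 71.0]]
```

```bash
python3 -m jog '{"jaw":[1,1,1,1,1,1,1,1,1,1],"linear":[[0.001,0,0],[0,0,0],[-0.003,0,0],[-0.005,0,-0.02],[0,0,-0.025],[0.03,0,0],[0.03,0,0],[0,0,0.012],[0,0,0.003],[0,0,0]],"twist":[0,0,0,0,0,0,0,0,0,0]}'
python3 c2.py w20
python3 -m jog '{"jaw":[1,1,1,1,1,1,1,1,1,1],"linear":[[0,0,0.002],[0,0,0.001],[0,0,0.001],[0,0,0.001],[0,0,0.001],[0,0,0],[0,0,0],[0,0,0],[0,0,0],[0,0,0]],"twist":[0,0,0,0,0,0,0,0,0,0]}'
```

```text
time: 31.3
tcp_pos: [550.3, 66.7, 71.1]
tcp_rot: [0.0, 1.0, 0.017, -0.001]
force: [0.4, 0.5, 0.2]
finger_gap: 0.3
finger_force: 0.0
TCP jig x -9.4 y -0.3 [550.3  66.7  71.1] [0.4 0.5 0.2]
-10 [[340.0, 356.0], [288.0, 356.0], [344.0, 211.0], [284.0, 211.0]]
-5 [[340.0, 349.0], [288.0, 349.0], [344.0, 201.0], [284.0, 201.0]]
0 [[341.0, 341.0], [288.0, 342.0], [344.0, 192.0], [283.0, 192.0]]
time: 32.6
tcp_pos: [551.5, 66.8, 65.7]
tcp_rot: [0.0, 1.0, 0.017, 0.0]
force: [-0.2, -1.0, 0.6]
finger_gap: 0.4
finger_force: 0.0
```

```bash
python3 -m jog '{"jaw":[1,1,1,1,1,1,1,1,1,1],"linear":[[0,0,0.0005],[0,0,0.0005],[0,0,0.0005],[0,0,0.0005],[0,0,0.0005],[0,0,0],[0,0,0],[0,0,0],[0,0,0],[0,0,0]],"twist":[0,0,0,0,0,0,0,0,0,0]}'
```

```text
time: 33.85
tcp_pos: [551.5, 66.7, 63.2]
tcp_rot: [0.0, 1.0, 0.017, 0.0]
force: [0.9, 0.7, -0.6]
finger_gap: 0.1
finger_force: 0.0
```

```bash
python3 -m jog '{"jaw":[1,1,1,1,1,1,1,1,1,1],"linear":[[0,0,0.0005],[0,0,0.0005],[0,0,0.0005],[0,0,0.0005],[0,0,0],[0,0,0],[0,0,0],[0,0,0],[0,0,0],[0,0,0]],"twist":[0,0,0,0,0,0,0,0,0,0]}'; python3 c2.py w21
python3 - <<'E'
from h import *
c=grab('scene','s21')
h=cv2.cvtColor(c['frame'],cv2.COLOR_RGB2HSV)[200:320,300:420]
m=cv2.inRange(h,(10,50,90),(28,200,255));n,l,s,ce=cv2.connectedComponentsWithStats(m)
for i in range(1,n):
  if s[i,4]>20:
    k=cv2.findContours((l==i).astype(np.uint8),0,2)[0][0]+np.array([300,200]);print(s[i].tolist(),cv2.approxPolyDP(k,2,True)[:,0].tolist())
s0=np.array([559.7,67.3]);u=np.array([.9994,.034]);v=np.array([-.034,.9994])
for z in (-16,16): print([proj(c,np.r_[s0+u*a+v*b,50+z]).round(0).tolist() for a in(-45,45) for b in(-16,16)])
p,R=tool();print('tip',[proj(c,p+R@[x,y,0]).round(0).tolist() for x in(-16,16) for y in(-13,13)])
E
```

```text
time: 35.1
tcp_pos: [551.5, 66.7, 61.9]
tcp_rot: [0.0, 1.0, 0.017, -0.0]
force: [-7.4, -1.2, 17.8]
finger_gap: 0.1
finger_force: 8.8
TCP jig x -8.2 y -0.3 [551.5  66.7  61.9] [-7.4 -1.2 17.8]
-10 [[341.0, 367.0], [287.0, 367.0], [345.0, 216.0], [282.0, 216.0]]
-5 [[342.0, 360.0], [287.0, 360.0], [345.0, 207.0], [282.0, 207.0]]
0 [[342.0, 352.0], [286.0, 352.0], [346.0, 197.0], [282.0, 197.0]]
[67, 0, 13, 12, 30] [[379, 200], [367, 211]]
[67, 14, 7, 7, 27] [[367, 214], [372, 220], [373, 217]]
[38, 34, 43, 27, 490] [[338, 234], [339, 239], [353, 246], [370, 260], [380, 250], [378, 240], [372, 238], [366, 244]]
[1, 74, 33, 37, 451] [[309, 274], [302, 282], [304, 284], [301, 291], [305, 294], [306, 300], [320, 310], [333, 291], [322, 302], [311, 293], [318, 284], [318, 279]]
[[380.0, 252.0], [372.0, 261.0], [345.0, 234.0], [336.0, 242.0]]
[[381.0, 241.0], [372.0, 251.0], [346.0, 223.0], [336.0, 231.0]]
tip [[365.0, 246.0], [372.0, 239.0], [352.0, 240.0], [359.0, 233.0]]
```

```bash
python3 -m jog '{"jaw":[1,1,1,1,1,1,1,1,1,1],"linear":[[0,0,-0.005],[-0.02,0,-0.055],[-0.02,0,-0.055],[0,0,-0.055],[0,0,0],[0,0,0],[0,0,0],[0,0,0],[0,0,0],[0,0,0]],"twist":[0,0,0,0,0,0,0,0,0,0]}'; python3 c2.py w22
python3 - <<'E'
from h import *
c=grab('scene','s22')
h=cv2.cvtColor(c['frame'],cv2.COLOR_RGB2HSV)[200:320,300:420]
m=cv2.inRange(h,(10,50,90),(28,200,255));n,l,s,ce=cv2.connectedComponentsWithStats(m)
for i in range(1,n):
  if s[i,4]>60:
    k=cv2.findContours((l==i).astype(np.uint8),0,2)[0][0]+np.array([300,200]);print(s[i].tolist(),cv2.approxPolyDP(k,2,True)[:,0].tolist())
w=load('w22');hb=cv2.cvtColor(w['frame'],cv2.COLOR_RGB2HSV)
m=cv2.inRange(hb,(105,120,60),(122,255,255));n,l,s,ce=cv2.connectedComponentsWithStats(m)
print('blue',[(s[i].tolist(),ce[i].round(0).tolist()) for i in range(1,n) if s[i,4]>150])
E
```

```text
time: 36.45
tcp_pos: [511.4, 65.4, 230.9]
tcp_rot: [0.0, 1.0, 0.017, -0.0]
force: [-0.4, -0.8, 1.2]
finger_gap: 0.9
finger_force: 0.0
TCP jig x -48.3 y -0.3 [511.4  65.4 230.9] [-0.4 -0.8  1.2]
[299, 127, 33, 93, 2962] [[300, 127], [300, 218], [328, 219], [331, 128]]
[76, 205, 68, 50, 2194] [[132, 208], [125, 213], [120, 205], [108, 217], [102, 211], [76, 213], [99, 254], [129, 252], [143, 232]]
-10 [[330.0, 229.0], [299.0, 229.0], [331.0, 137.0], [298.0, 137.0]]
-5 [[330.0, 224.0], [299.0, 224.0], [331.0, 132.0], [297.0, 132.0]]
0 [[330.0, 220.0], [299.0, 220.0], [331.0, 126.0], [297.0, 126.0]]
[38, 26, 44, 35, 680] [[343, 227], [340, 231], [348, 236], [338, 233], [338, 238], [371, 260], [377, 255], [381, 243], [379, 240], [380, 243], [377, 244]]
[1, 74, 33, 37, 479] [[309, 274], [303, 280], [301, 291], [305, 294], [306, 300], [320, 310], [333, 291]]
blue [([330, 0, 36, 7, 167], [347.0, 2.0]), ([292, 85, 16, 31, 268], [298.0, 101.0]), ([321, 85, 17, 31, 289], [331.0, 101.0])]
```

```bash
python3 -m jog '{"jaw":[1,1,1,1,1,1,1,1,1,1],"linear":[[0.03,0,0],[0.05,0,0],[0.05,0,0],[0.032,0,0],[0,0,0],[0,0,0.015],[0,0,0.015],[0,0,0.015],[0,0,0],[0,0,0]],"twist":[0,0,0,0,0,0,0,0,0,0]}'
python3 - <<'E'
from h import *
p,R=tool();d=p[:2]-[559.7,67.3];print('TCP jig x',round(d@[.9994,.034],1),'y',round(d@[-.034,.9994],1),p.round(1),get_state()['force'].round(1))
E
```

```text
time: 37.8
tcp_pos: [673.5, 71.0, 186.4]
tcp_rot: [-0.0, 1.0, 0.017, 0.0]
force: [0.8, 0.7, 0.5]
finger_gap: 0.3
finger_force: 0.0
TCP jig x 113.8 y -0.2 [673.5  71.  186.4] [0.8 0.7 0.5]
```

```bash
python3 -m jog '{"jaw":[1,1,1,1,1,1,1,1,1,1],"linear":[[-0.012,0,0.001],[-0.008,0,0],[-0.01,0,0],[-0.01,0,0.001],[-0.01,0,0.0015],[-0.0095,0,0.002],[-0.0095,0,0.0035],[-0.0095,0,0.0045],[-0.0095,0,0.005],[0,0,0]],"twist":[0,0,0,0,0,0,0,0,0,0]}'
python3 - <<'E'
from h import *
p,R=tool();d=p[:2]-[559.7,67.3];print('TCP jig x',round(d@[.9994,.034],1),'y',round(d@[-.034,.9994],1),p.round(1),get_state()['force'].round(1))
c=grab('scene','s24')
h=cv2.cvtColor(c['frame'],cv2.COLOR_RGB2HSV)[140:260,300:420]
m=cv2.inRange(h,(105,120,60),(122,255,255));n,l,s,ce=cv2.connectedComponentsWithStats(m)
print('blue',[(s[i].tolist(),(ce[i]+[300,140]).round(0).tolist()) for i in range(1,n) if s[i,4]>30])
s0=np.array([559.7,67.3]);u=np.array([.9994,.034])
for f in(1.57,1.2,.9,.6): print(f,[proj(c,np.r_[s0+u*(68-r*np.cos(f)),82+r*np.sin(f)]).round(0).tolist() for r in(40,84,126)])
E
```

```text
time: 39.05
tcp_pos: [584.3, 67.9, 167.0]
tcp_rot: [0.0, 1.0, 0.017, -0.001]
force: [0.5, 0.4, 0.3]
finger_gap: 0.9
finger_force: 0.0
TCP jig x 24.6 y -0.2 [584.3  67.9 167. ] [0.5 0.4 0.3]
blue [([0, 40, 17, 23, 339], [307.0, 191.0]), ([24, 62, 32, 47, 464], [334.0, 223.0])]
1.57 [[332.0, 202.0], [332.0, 185.0], [332.0, 168.0]]
1.2 [[338.0, 206.0], [345.0, 193.0], [351.0, 180.0]]
0.9 [[342.0, 210.0], [353.0, 203.0], [365.0, 195.0]]
0.6 [[345.0, 215.0], [360.0, 213.0], [376.0, 211.0]]
```

```bash
python3 -m jog '{"jaw":[1,1,1,1,1,1,1,1,1,1],"linear":[[-0.0085,0,0.006],[-0.0075,0,0.007],[-0.0065,0,0.007],[-0.006,0,0.009],[-0.0055,0,0.009],[-0.0045,0,0.0095],[-0.0035,0,0.01],[-0.0025,0,0.01],[0,0,0],[0,0,0]],"twist":[0,0,0,0,0,0,0,0,0,0]}'
python3 - <<'E'
from h import *
p,R=tool();d=p[:2]-[559.7,67.3];print('TCP jig x',round(d@[.9994,.034],1),'y',round(d@[-.034,.9994],1),p.round(1),get_state()['force'].round(1))
E
python3 -m jog '{"jaw":[1,1,1,1,1,1,1,1,1,1],"linear":[[-0.0005,0,0.002],[-0.0005,0,0.002],[0,0,0.002],[0,0,0.001],[0,0,0.001],[0,0,0],[0,0,0],[0,0,0],[0,0,0],[0,0,0]],"twist":[0,0,0,0,0,0,0,0,0,0]}'
```

```text
time: 40.35
tcp_pos: [541.2, 66.4, 100.2]
tcp_rot: [-0.0, 1.0, 0.017, 0.0]
force: [-0.1, 0.5, -0.8]
finger_gap: 0.2
finger_force: 0.0
TCP jig x -18.5 y -0.2 [541.2  66.4 100.2] [-0.1  0.5 -0.8]
time: 41.6
tcp_pos: [539.9, 66.3, 92.1]
tcp_rot: [0.0, 1.0, 0.017, -0.0]
force: [0.9, -0.5, -0.2]
finger_gap: 0.7
finger_force: 0.0
```

```bash
python3 -m jog '{"jaw":[1,1,1,1,1,1,1,1,1,1],"linear":[[0,0,0.001],[0,0,0.001],[0,0,0.001],[0,0,0.001],[0,0,0.0005],[0,0,0],[0,0,0],[0,0,0],[0,0,0],[0,0,0]],"twist":[0,0,0,0,0,0,0,0,0,0]}'
python3 - <<'E'
from h import *
c=grab('scene','s26')
h=cv2.cvtColor(c['frame'],cv2.COLOR_RGB2HSV)[140:280,310:420]
m=cv2.inRange(h,(105,120,60),(122,255,255));n,l,s,ce=cv2.connectedComponentsWithStats(m)
for i in range(1,n):
  if s[i,4]>30:
    k=cv2.findContours((l==i).astype(np.uint8),0,2)[0][0]+np.array([310,140]);print(s[i].tolist(),cv2.approxPolyDP(k,2,True)[:,0].tolist())
s0=np.array([559.7,67.3]);u=np.array([.9994,.034]);v=np.array([-.034,.9994])
for f in(.6,.4,.2,.1,0): print(f,[proj(c,np.r_[s0+u*(68-r*np.cos(f)+4*np.sin(f))+v*y,82+r*np.sin(f)+4*np.cos(f)]).round(0).tolist() for r in(40,84) for y in(-10,10)])
p,R=tool();print('tip',[proj(c,p+R@[x,y,-3]).round(0).tolist() for x in(-16,16) for y in(-13,13)])
E
```

```text
time: 42.85
tcp_pos: [539.9, 66.4, 88.6]
tcp_rot: [0.0, 1.0, 0.017, -0.0]
force: [-9.9, -1.1, 24.0]
finger_gap: 0.6
finger_force: 12.1
[0, 41, 7, 20, 115] [[310, 181], [311, 200], [316, 196], [316, 186]]
[14, 75, 46, 34, 422] [[325, 217], [330, 221], [330, 225], [324, 226], [324, 244], [331, 248], [331, 233], [340, 225], [369, 238], [364, 231], [360, 232], [328, 215]]
0.6 [[347.0, 211.0], [341.0, 216.0], [362.0, 209.0], [356.0, 214.0]]
0.4 [[349.0, 214.0], [343.0, 220.0], [366.0, 216.0], [360.0, 222.0]]
0.2 [[350.0, 218.0], [344.0, 223.0], [368.0, 223.0], [362.0, 229.0]]
0.1 [[351.0, 219.0], [345.0, 225.0], [368.0, 227.0], [362.0, 232.0]]
0 [[351.0, 221.0], [345.0, 226.0], [368.0, 230.0], [363.0, 235.0]]
tip [[370.0, 238.0], [378.0, 231.0], [357.0, 232.0], [364.0, 224.0]]
```

```bash
python3 -m jog '{"jaw":[1,1,1,1,1,1,1,1,1,1],"linear":[[0,0,0.0005],[0,0,0],[0,0,-0.003],[0,0,-0.02],[0,0,-0.05],[-0.03,0,-0.05],[-0.05,0,0],[0,0,0],[0,0,0],[0,0,0]],"twist":[0,0,0,0,0,0,0,0,0,0]}'; python3 c2.py w27
python3 - <<'E'
from h import *
c=grab('scene','s27')
for nm,lo,hi in(('blue',(105,120,60),(122,255,255)),('buff',(10,50,90),(28,200,255))):
  h=cv2.cvtColor(c['frame'],cv2.COLOR_RGB2HSV)[180:320,295:420]
  m=cv2.inRange(h,lo,hi);n,l,s,ce=cv2.connectedComponentsWithStats(m)
  for i in range(1,n):
    if s[i,4]>40:
      k=cv2.findContours((l==i).astype(np.uint8),0,2)[0][0]+np.array([295,180]);print(nm,s[i].tolist(),cv2.approxPolyDP(k,2,True)[:,0].tolist())
s0=np.array([559.7,67.3]);u=np.array([.9994,.034]);v=np.array([-.034,.9994])
for f in(.1,.05,0): print(f,[proj(c,np.r_[s0+u*(68-r*np.cos(f)+h*np.sin(f))+v*y,82+r*np.sin(f)+h*np.cos(f)]).round(1).tolist() for r,y,h in((94,10,4),(94,10,-4),(94,-10,4))])
E
```

```text
time: 44.15
tcp_pos: [460.8, 63.6, 210.0]
tcp_rot: [0.0, 1.0, 0.017, -0.0]
force: [-0.5, 0.1, 0.3]
finger_gap: 0.4
finger_force: 0.0
TCP jig x -98.9 y -0.3 [460.8  63.6 210. ] [-0.5  0.1  0.3]
[41, 143, 83, 62, 3293] [[95, 143], [80, 153], [70, 145], [41, 148], [73, 204], [107, 201], [123, 186], [110, 153], [101, 155]]
-10 [[332.0, 182.0], [297.0, 182.0], [333.0, 75.0], [295.0, 75.0]]
-5 [[332.0, 176.0], [297.0, 176.0], [333.0, 68.0], [295.0, 68.0]]
0 [[332.0, 171.0], [297.0, 171.0], [333.0, 62.0], [295.0, 62.0]]
blue [0, 0, 22, 23, 444] [[296, 181], [295, 200], [305, 202], [316, 196], [316, 186], [313, 182]]
blue [29, 28, 48, 41, 637] [[325, 217], [330, 221], [330, 225], [324, 226], [324, 244], [331, 248], [331, 233], [340, 225], [369, 238], [370, 231], [360, 226], [353, 229], [352, 222], [343, 217], [336, 208]]
buff [43, 48, 43, 33, 524] [[338, 233], [339, 239], [371, 260], [380, 250], [380, 246], [358, 236], [353, 237], [343, 228], [341, 232], [374, 249], [372, 251]]
buff [6, 94, 33, 37, 473] [[309, 274], [303, 280], [301, 291], [305, 294], [306, 300], [320, 310], [333, 291], [330, 288], [333, 291], [324, 302], [311, 292], [318, 284], [318, 280], [328, 287]]
0.1 [[366.7, 234.0], [366.8, 237.1], [372.4, 228.4]]
0.05 [[366.8, 235.8], [366.8, 238.8], [372.5, 230.2]]
0 [[366.8, 237.6], [366.6, 240.4], [372.5, 232.0]]
```

```bash
python3 -c "
from h import *
print(job.sign_off())"
```

```text
the job is handed in; nothing more can be done
None
```

I handed the job in at about 44 s: the last images show prop 1 home in the nest with the clamp shut on it (pressed at 24 N) and prop 2 still in the tube, but the sign-off gave no verdict.

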